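# Half-open the fume extractor's damper

### The arm

A 6-joint arm with a two-finger parallel gripper is mounted at the origin on a cart in front of the work surface, level with it; the furniture and walls round the work are solid. World frame = base frame: x ahead of the robot, y to its left, z up, the work surface at z = 0. Lengths are in m, angles in rad, forces in N, time in s.
With the tool pointing down it reaches from about 0.375 to 0.9 m from the base axis. Payload 3.1 kg.
Tool frame: the origin (TCP) lies between the finger pads; the fingertips stand 8 mm ahead of it and the grasp point (between the pads) lies 11 mm behind it; z points along the fingers, y is the line along which they close (so a half turn about z gives the same grasp; the last joint's range is limited). The gripper opens to 87 mm and grips with 3 to 60 N. Pads are 19 mm wide; open, the fingers measure 117 mm over their backs; the gripper's body (75 mm by 190 mm) begins 51 mm behind the grasp point.
Start: joints at [1.117, 0.527, 1.433, -0, 1.181, -0.178], TCP at [0.17, 0.602, 0.231] pointing down, gripper open.
Joint ranges: [-3.08, 3.08], [-0.75, 2.2], [0.22, 2.44], [-1.43, 4.57], [0, 2.65], [-2.85, 2.85]. Speed limits (rad/s): [2.79, 2.79, 3.14, 3.14, 3.14, 3.14].

### API

Orientations are given as a unit quaternion [x, y, z, w].
In Python, from rig import robot, vision, job gives the robot as it stands.
- The arm moves only by the shell command python3 -m handwheel 'ROWS' [OPENING] [FORCE]. ROWS is JSON, a list of rows, each a list of 4 numbers: the shift along the tool's x, y, z as a fraction of full scale, then the turn about the tool's z as a fraction of full scale. A call has 1 to 20 rows; each row is the pose to reach, as a shift and turn from the pose commanded when the call began, along the tool's axes at that moment, turning the shorter way round; what a row does not reach only later rows make up. Full scale, the value 1, is 300 mm for a shift and 2 pi rad for a turn. A row lasts 1/12 s, in which the tool goes at most 41.7 mm and 7.16 degrees, less where a joint would pass 70% of its speed; a pose out of reach is approached as far as the arm can. A call with a number of a shift or a turn outside -1 to 1 is refused whole. A call with a gripper value outside its range is refused whole. OPENING is the opening in per cent of the stroke, from 0 (shut) to 100 (fully open), set as the call begins (- or left out, the last holds). The fingers move at their own pace and stop on an object; FORCE is the grip in N (left out, the last holds). Time passes only in rows, so rows that repeat a pose let the fingers close. It gives the time, the measured TCP pose, the force, the opening and the grip force at its end, in the units of the state.
- robot.get_obs(): the state, without advancing time (a new reading comes with each control period).
- vision.camera(name): name is "scene" or "top"; returns a dict with "frame" (480x640x3 uint8, red, green, blue), "K" (3x3 intrinsics, pixels), "k1" (the pictures are not rectified: a ray, as slopes to the right and down, at radius r is drawn at 1 + k1 r^2 times it, then the intrinsics apply), "cam_to_world" (4x4, takes a point from camera to world coordinates). Camera axes: x right, y down, z forward; pixel columns grow to the right and rows downward; lengths in m; the calibration is good to about 2 mm. A picture is of the moment at which its call begins. There is no depth.
- job.hand_in(): hands the job in; it is judged then, once.
Trained networks look in the newest picture that a camera, given by its name, has taken for a name from the list of things; names that differ only in an ending like _2 or _b are one class to them, and where a whole thing is asked for, a point or a joint stands for the part that bears it (a point fixed in the world has none). Each returns a list of dicts, best first, with "conf" (0 to 1); they miss things now and then, are a little off and sometimes report something else, mostly with a low value. They report only what shows in the picture. A call takes as long as a camera call.
- vision.look_for(camera, label): "point" ([row, column] in pixels, amid what is visible of it).
- vision.outline_of(camera, label): "mask" (480x640 bool, what is visible of it) and "point" ([row, column] in pixels, amid what is visible of it).
The state is a dict: "time": time; "q": joint angles; "joint_velocities": joint speeds; "joint_torque": joint torques, N m; "position": TCP position; "tool_rot": TCP orientation; "ft_force": force on the tool from outside, world axes, zero at the start; "moment": the same for the moment, N m; "grip_width": finger opening in m; "grip_force": force on a finger pad.
Only numpy, scipy, OpenCV 4.12 (cv2) and the standard library are available. Lean on these libraries where they do the work, as an engineer would, in place of code of your own. Each camera call takes 0.05 s, during which the arm holds its last target. There are 200 camera calls.

### The job

The fume extractor's damper is shut: lift its red T-handle to the middle of its three click positions (half open) and let go, without ever pulling it up to the top one. The rod may be locked: it lifts only where a key inside the box meets a slot whose place is not marked, so try a lift and, if it is held, turn the T-handle a little either way and try again until it comes free. Leave the jar, bottle, tub and cup round it where they stand.

Things in the scene. Friction and masses are not known exactly. Their poses are not given: they have to be found in the camera images.
- extractor: Grey metal fume extractor box fixed to the table, 140 (its x) x 150 (its y) x 120 mm high; origin at the centre of its underside, z up. A black 80 mm fan stands 25 mm out of its front (-x), a bare outlet collar 60 mm across 35 mm out of its back. The vertical damper rod leaves the centre of its top through a brass bushing, 28 mm across and 14 mm high.
- pointer (a point): Orange pointer on the rod, 16 x 7 mm, on the box's front face near its -y edge; it rises with the rod along a black slot beside three white marks 20 mm apart: shut (lowest), middle, top.
- handle_grip (a point): Centre of the red T-handle's bar, on the rod's axis: bar 86 mm long (point's y), 18 mm thick (point's x), 24 mm high (point's z, up). 180 mm above the box's underside when shut. Below its middle: a black hub 24 mm across, 10 to 30 mm below this point, then the 11 mm steel rod; the bar's arms are free beneath, 48 mm above the box when shut. The point turns with the handle.
- damper_handle (a joint): Turn of the T-handle about the upright rod, rad, anticlockwise from above, -0.8 to 0.8; 0: bar along the box's y; starts within 0.3. Turns easily and stays. The shut rod can rise only while this is within about 0.12 of a hidden slot, centred anywhere from -0.55 to 0.55 (new each time, perhaps lined up already). Off it the rod rises 1.5 mm and stops hard; above 18 mm it turns freely again.
- damper_rod (a joint): Height of the rod above shut, m: 0 shut (start), 0.020 middle click, 0.040 top click, stop at 0.042. A sprung ball draws it to the nearest click; the ridges between are passed at 0.010 and 0.030. On the slot it takes about 5 to 9 N to start the rod out of a click, less and less up to the ridge, past which it snaps to the next click. Let go within 5 mm of the middle it settles to within 2 mm of it.
- beige_jar: White jar with a beige lid, 63 mm in diameter, 66 mm high, loose, beside the box at its +y side; origin at the centre of its underside.
- amber_bottle: Amber bottle with a black cap, 50 mm in diameter, 134 mm high, loose, beside the box at its -y side; origin at the centre of its underside.
- white_tub: White tub, 75 mm in diameter, 62 mm high, loose, behind at the left; origin at the centre of its underside.
- red_cup: Red cup, 70 mm in diameter, 78 mm high, loose, behind at the right; origin at the centre of its underside.

How it is judged:
By the outcome, as a careful person would: the job done as asked, in the order asked, and still so for the second after the job is handed in, with the robot touching nothing.
It also fails if it takes over 48 s, if anything falls off the work surface, if the arm or the gripper's body presses on something with over 40 N, if the wrist force passes 120 N, or if a joint passes its speed limit or range.

## Working session

There is one attempt and no reset: what is moved stays moved. The work goes in short steps, Python scripts to look and compute and a shell command to move; the robot and the scene stay as the last step left them, time stands still between calls to the robot, and variables do not carry over. Pictures are saved under pics/ and viewed, at most 10 in all, crops included, and the job is handed in when it is done.

```bash
mkdir -p pics; cat > h.py <<'E'
import numpy as np, cv2
from rig import robot, vision, job
def ray(c,p):
    u=np.array([[[p[1],p[0]]]],float)
    k=np.array([c['k1'],0,0,0,0.])
    n=cv2.undistortPoints(u,np.array(c['K'],float),k)[0,0]
    T=np.array(c['cam_to_world']); return T[:3,3],T[:3,:3]@np.array([n[0],n[1],1])
def atz(c,p,z):
    o,d=ray(c,p); return o+d*(z-o[2])/d[2]
def proj(c,P):
    T=np.linalg.inv(np.array(c['cam_to_world'])); R=T[:3,:3]
    k=np.array([c['k1'],0,0,0,0.])
    return cv2.projectPoints(np.atleast_2d(np.array(P,float)),cv2.Rodrigues(R)[0],T[:3,3],np.array(c['K'],float),k)[0][:,0]
def save(c,n): cv2.imwrite('pics/'+n,c['frame'][:,:,::-1])
E
python3 - <<'E'
from h import *
o=robot.get_obs(); print(o['time'],o['position'],o['tool_rot'],o['ft_force'])
for n in('scene','top'):
    c=vision.camera(n); save(c,n+'0.png'); print(n,np.array(c['cam_to_world']).round(3).tolist(),c['k1'])
    for l in('extractor','handle_grip','pointer','beige_jar','amber_bottle','white_tub','red_cup'):
        r=vision.outline_of(n,l)
        for a in r[:2]:
            ys,xs=np.where(a['mask']); print(l,round(a['conf'],2),a['point'],(ys.min(),ys.max(),xs.min(),xs.max()) if len(xs) else 0,len(xs))
            if l=='handle_grip' and len(xs)>20:
                print('  rect',cv2.minAreaRect(np.c_[xs,ys].astype(np.float32)), atz(c,a['point'],.192))
E
```

```text
0.0 [0.16927661 0.6008896  0.22956419] [ 1.36979222e-01  9.90573311e-01 -1.04869389e-03 -3.30807657e-04] [ 0.4940009  -0.13176727 -0.25671755]
scene [[0.782, -0.509, 0.358, 0.189], [-0.623, -0.631, 0.463, -0.518], [-0.01, -0.585, -0.811, 1.012], [0.0, 0.0, 0.0, 1.0]] -0.08780230162852845
extractor 0.66 [256.4, 301.6] (np.int64(211), np.int64(300), np.int64(257), np.int64(343)) 5133
extractor 0.56 [170.7, 310.4] (np.int64(159), np.int64(190), np.int64(295), np.int64(320)) 703
handle_grip 0.56 [227.8, 298.4] (np.int64(209), np.int64(242), np.int64(289), np.int64(311)) 399
  rect ((299.70001220703125, 225.90003967285156), (36.224300384521484, 13.86362075805664), 63.43495178222656) [0.52204968 0.00066857 0.192     ]
pointer 0.81 [229.1, 300.4] (np.int64(211), np.int64(241), np.int64(290), np.int64(311)) 350
beige_jar 0.62 [220.3, 270.4] (np.int64(215), np.int64(233), np.int64(261), np.int64(283)) 277
amber_bottle 0.79 [305.5, 315.2] (np.int64(284), np.int64(323), np.int64(305), np.int64(327)) 729
white_tub 0.74 [170.9, 308.5] (np.int64(159), np.int64(190), np.int64(294), np.int64(320)) 7
[... 622 characters left out ...]
89) [0.53478979 0.00942505 0.192     ]
pointer 0.76 [253.4, 312.4] (np.int64(247), np.int64(259), np.int64(295), np.int64(332)) 302
pointer 0.27 [250.7, 314.3] (np.int64(246), np.int64(260), np.int64(294), np.int64(333)) 331
beige_jar 0.91 [254.3, 262.2] (np.int64(240), np.int64(265), np.int64(247), np.int64(273)) 563
beige_jar 0.23 [175.2, 219.2] (np.int64(157), np.int64(189), np.int64(205), np.int64(236)) 828
amber_bottle 0.92 [275.9, 365.6] (np.int64(266), np.int64(286), np.int64(357), np.int64(379)) 372
white_tub 0.25 [252.2, 313.9] (np.int64(247), np.int64(260), np.int64(295), np.int64(334)) 333
red_cup 0.77 [167.8, 448.5] (np.int64(152), np.int64(180), np.int64(434), np.int64(462)) 672
```

```bash
python3 - <<'E'
import cv2,numpy as np
a=cv2.imread('pics/scene0.png');b=cv2.imread('pics/top0.png')
A=cv2.resize(a[140:340,220:420],(600,600),interpolation=cv2.INTER_CUBIC)
B=cv2.resize(b[190:310,235:395],(800,600),interpolation=cv2.INTER_CUBIC)
cv2.imwrite('pics/sc.png',A);cv2.imwrite('pics/tc.png',B)
for n,im in(('s',a),('t',b)):
    h=cv2.cvtColor(im,cv2.COLOR_BGR2HSV); m=((h[...,1]>150)&(h[...,2]>80)&((h[...,0]<6)|(h[...,0]>172))).astype(np.uint8)
    k,l,st,ce=cv2.connectedComponentsWithStats(m)
    for i in range(1,k):
        if st[i,4]>80: ys,xs=np.where(l==i);print(n,st[i],ce[i],cv2.minAreaRect(np.c_[xs,ys].astype(np.float32)))
E
```

```text
s [291 211  21  29 198] [301.12626263 225.65151515] ((300.8106689453125, 225.1172332763672), (32.22909927368164, 7.3284759521484375), 58.24052047729492)
s [443 283  28  27 544] [455.56433824 295.49080882] ((456.00006103515625, 295.5000305175781), (27.577163696289062, 24.748737335205078), 45.0)
t [531 395  19  32 247] [539.82186235 411.34412955] ((540.0999755859375, 410.8000183105469), (8.049844741821289, 32.64659118652344), 26.56505012512207)
```

View pics/sc.png

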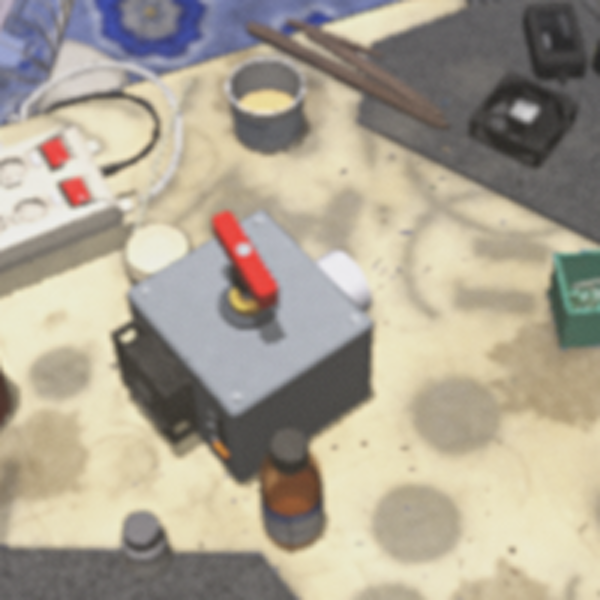

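View pics/tc.png

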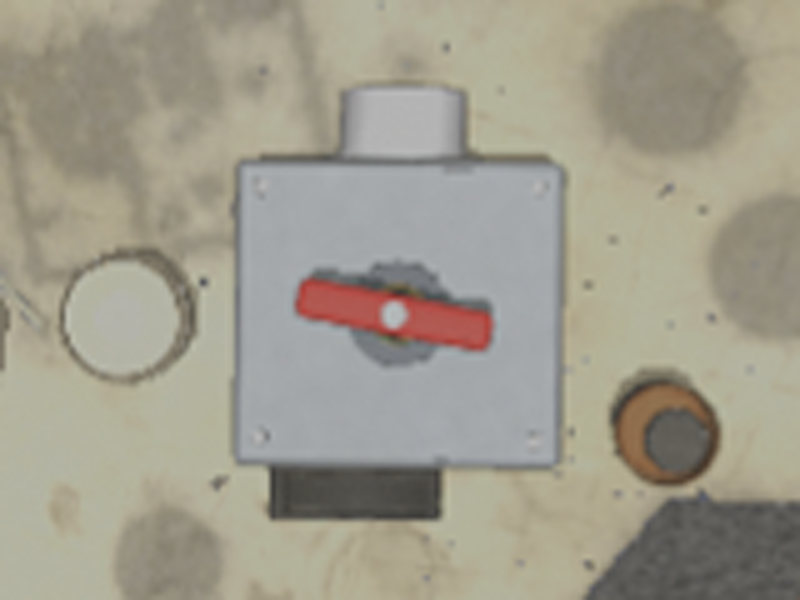

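```bash
python3 - <<'E'
from h import *
from scipy.spatial.transform import Rotation as Ro
t=vision.camera('top');s=vision.camera('scene')
P=atz(t,(252.8,313.8),.192);print('top',P,'scene',atz(s,(223,301),.192))
L=lambda u,v:atz(t,(190+v/5,235+u/5),.192)
d=L(300,298)-L(490,331);print('bar yaw',-np.arctan2(d[0],d[1]),np.linalg.norm(d))
K=lambda u,v:atz(t,(190+v/5,235+u/5),.12)
a,b,c,e=K(238,161),K(562,168),K(236,464),K(558,466);print('box c',(a+b+c+e)/4,[-np.arctan2(*(a-b)[:2]),-np.arctan2(*(c-e)[:2])])
print('proj handle',proj(s,P),proj(t,P))
o=robot.get_obs();R=Ro.from_quat(o['tool_rot']).as_matrix()
D=np.array([P[0],P[1],.225])-o['position'];print('tool shift frac',R.T@D/.3, R.T@D)
y=-np.arctan2(d[0],d[1]); cur=np.arctan2(R[1,1],R[0,1]);print('turn frac',-(y-cur)/(2*np.pi),cur)
E
```

```text
top [0.53286531 0.0081314  0.192     ] scene [0.53461976 0.00777321 0.192     ]
bar yaw -0.16829285556368423 0.08271669088883282
box c [0.5320239  0.00801392 0.12      ] [np.float64(-0.018446380687129855), np.float64(-0.00216316599208086)]
proj handle [[300.27789227 223.29270546]] [[313.8 252.8]]
tool shift frac [-1.70236517 -1.57511934  0.01853558] [-0.51070955 -0.4725358   0.00556068]
turn frac 0.23304478172919657 1.2959706929120773
```

```bash
python3 -m handwheel '[[-0.85,-0.79,0,0.233],[-0.85,-0.79,0,0.233],[-0.85,-0.79,0,0.233],[-0.85,-0.79,0,0.233],[-0.85,-0.79,0,0.233],[-0.85,-0.79,0,0.233],[-0.85,-0.79,0,0.233],[-0.85,-0.79,0,0.233],[-0.85,-0.79,0,0.233],[-0.85,-0.79,0,0.233],[-0.85,-0.79,0,0.233],[-0.85,-0.79,0,0.233],[-0.85,-0.79,0,0.233],[-0.85,-0.79,0,0.233]]' 60 40
cat > go.py <<'E'
from h import *; import sys
from scipy.spatial.transform import Rotation as Ro
x,y,z,yaw=map(float,sys.argv[1:5])
o=robot.get_obs();R=Ro.from_quat(o['tool_rot']).as_matrix();cur=np.arctan2(R[1,1],R[0,1])
print('frac',(R.T@(np.array([x,y,z])-o['position'])/.3).round(4),'turn',round(-(yaw-cur)/2/np.pi,4),'yaw',cur.round(4),'t',o['time'],o['position'].round(4),'q',o['q'].round(2))
E
python3 go.py .5335 .008 .225 -.168
```

```text
time: 2.07
position: [0.3508, 0.3042, 0.2307]
tool_rot: [0.763, 0.646, 0.0, 0.0]
ft_force: [-0.1, 0.4, -0.2]
grip_width: 0.0524
grip_force: 0.0
frac [-0.8734  0.7636  0.019 ] turn 0.0004 yaw -0.1657 t 2.0667 [0.3508 0.3042 0.2307] q [ 0.47  0.31  1.82 -0.    1.01  0.64]
```

```bash
python3 -m handwheel '[[-0.873,0.764,0.019,0],[-0.873,0.764,0.019,0],[-0.873,0.764,0.019,0],[-0.873,0.764,0.019,0],[-0.873,0.764,0.019,0],[-0.873,0.764,0.019,0],[-0.873,0.764,0.019,0],[-0.873,0.764,0.019,0],[-0.873,0.764,0.019,0],[-0.873,0.764,0.019,0],[-0.873,0.764,0.019,0]]'
python3 go.py .5335 .008 .182 -.168; python3 -c "
from h import *
c=vision.camera('scene');cv2.imwrite('pics/s1.png',cv2.resize(c['frame'][140:340,220:420,::-1],(600,600),interpolation=cv2.INTER_CUBIC))"
```

```text
time: 2.98
position: [0.5326, 0.0075, 0.2245]
tool_rot: [0.764, 0.645, -0.0, -0.001]
ft_force: [-0.1, -0.6, -1.0]
grip_width: 0.0518
grip_force: 0.0
frac [0.0021 0.0027 0.1416] turn -0.0001 yaw -0.1683 t 2.9833 [0.5326 0.0075 0.2245] q [-0.2   0.41  1.67  0.    1.06 -0.03]
```

View pics/s1.png

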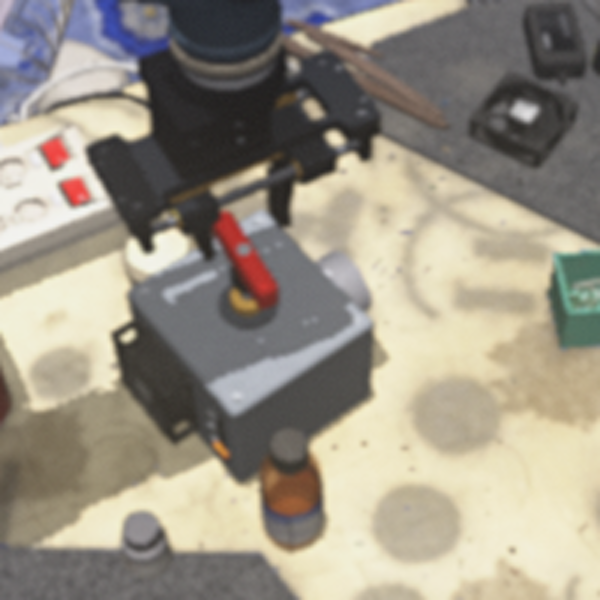

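The open fingers straddle the red bar (hub spot at crop pixel 243,249, finger tips at about 200,250 and 280,220). I'm descending now.

```bash
python3 -m handwheel '[[0,0,0.07,0],[0,0,0.142,0],[0,0,0.142,0],[0,0,0.142,0]]'
python3 -m handwheel '[[0,0,0,0],[0,0,0,0],[0,0,0,0],[0,0,0,0],[0,0,0,0],[0,0,0,0]]' 0 40
python3 go.py .5335 .008 .182 -.168
```

```text
time: 3.37
position: [0.531, 0.0095, 0.1817]
tool_rot: [0.763, 0.646, -0.001, -0.002]
ft_force: [-0.0, 0.8, -0.4]
grip_width: 0.0522
grip_force: 0.0
time: 3.87
position: [0.5333, 0.0076, 0.1827]
tool_rot: [0.764, 0.645, 0.0, 0.001]
ft_force: [2.8, -1.0, 0.8]
grip_width: 0.0201
grip_force: 2.6
frac [0.0015 0.0005 0.0023] turn -0.0 yaw -0.1681 t 3.8667 [0.5333 0.0076 0.1827] q [-0.2   0.47  1.71  0.    0.96 -0.03]
```

```bash
python3 -m handwheel '[[0,0,0,0],[0,0,0,0],[0,0,0,0],[0,0,0,0]]'
python3 -m handwheel '[[0,0,-0.007,0],[0,0,-0.013,0],[0,0,-0.013,0],[0,0,-0.013,0]]'
```

```text
time: 4.2
position: [0.5343, 0.0074, 0.1827]
tool_rot: [0.764, 0.645, 0.001, 0.001]
ft_force: [5.1, -0.5, 1.3]
grip_width: 0.0175
grip_force: 39.9
time: 4.53
position: [0.5343, 0.0074, 0.186]
tool_rot: [0.764, 0.645, 0.001, 0.001]
ft_force: [5.1, -0.0, -4.6]
grip_width: 0.0182
grip_force: 39.9
```

```bash
python3 -m handwheel '[[0,0,-0.007,0],[0,0,-0.013,0],[0,0,-0.013,0],[0,0,-0.013,0]]'
python3 -c "
from h import *
c=vision.camera('scene');cv2.imwrite('pics/s2.png',cv2.resize(c['frame'][200:320,240:400,::-1],(800,600),interpolation=cv2.INTER_CUBIC))"
```

```text
time: 4.87
position: [0.5342, 0.0076, 0.1901]
tool_rot: [0.764, 0.645, 0.001, 0.001]
ft_force: [5.5, -0.4, -1.1]
grip_width: 0.0179
grip_force: 39.9
```

View pics/s2.png

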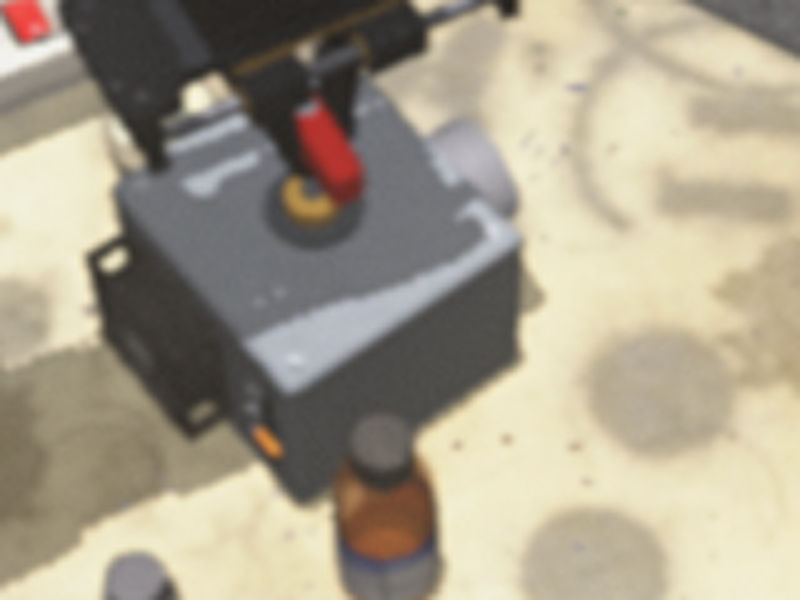

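The orange pointer at crop pixel (267,442) seems slightly higher than before. I'll measure its rise by colour against the first picture.

```bash
cat > ptr.py <<'E'
from h import *
c=vision.camera('scene')
def cen(f):
    w=f[272:302,280:308].astype(float); m=np.clip(w[...,0]-w[...,2]-60,0,None); yy,xx=np.mgrid[272:302,280:308]
    return (m*yy).sum()/m.sum(),(m*xx).sum()/m.sum(),(m>0).sum()
a=cen(cv2.imread('pics/scene0.png')[:,:,::-1]);b=cen(c['frame'])
p=atz(c,a[:2],.05)
u=proj(c,p+[0,0,.01])[0]-proj(c,p)[0]
print(a,b,'px per 10mm',u,'rise mm',10*(b[0]-a[0])/u[1],robot.get_obs()['position'])
E
python3 ptr.py
```

```text
(np.float64(289.32441471571906), np.float64(293.2190635451505), np.int64(20)) (np.float64(288.01903695408737), np.float64(293.16013437849944), np.int64(19)) px per 10mm [-0.26624131 -2.0716614 ] rise mm 6.301115436448049 [0.53426969 0.00759059 0.19013316]
```

The rod is free and has risen about 7 mm. I'll raise it the remaining ~12.5 mm slowly.

```bash
python3 -m handwheel '[[0,0,-0.008,0],[0,0,-0.016,0],[0,0,-0.024,0],[0,0,-0.032,0],[0,0,-0.041,0],[0,0,-0.041,0],[0,0,-0.041,0]]'
python3 ptr.py
```

```text
time: 5.55
position: [0.5342, 0.0074, 0.2027]
tool_rot: [0.764, 0.645, 0.001, 0.001]
ft_force: [5.2, -0.3, -1.6]
grip_width: 0.0177
grip_force: 39.9
(np.float64(289.32441471571906), np.float64(293.2190635451505), np.int64(20)) (np.float64(285.5086092715232), np.float64(293.01192052980133), np.int64(18)) px per 10mm [-0.26624131 -2.0716614 ] rise mm 18.41905944287794 [0.53421143 0.0074147  0.20270205]
```

```bash
python3 -m handwheel '[[0,0,0,0],[0,0,0,0],[0,0,0,0],[0,0,0,0],[0,0,0,0],[0,0,0,0],[0,0,0,0],[0,0,0,0]]' 60
python3 ptr.py
```

```text
time: 6.27
position: [0.5326, 0.0077, 0.2023]
tool_rot: [0.764, 0.645, -0.0, -0.0]
ft_force: [0.1, 0.2, 0.5]
grip_width: 0.0515
grip_force: 0.0
(np.float64(289.32441471571906), np.float64(293.2190635451505), np.int64(20)) (np.float64(285.6064880112835), np.float64(293.0253878702398), np.int64(19)) px per 10mm [-0.26624131 -2.0716614 ] rise mm 17.94659449354961 [0.5326943  0.00774227 0.20230741]
```

```bash
python3 -m handwheel '[[0,0,-0.1,0],[0,0,-0.2,0],[0,0,-0.3,0],[0,0,-0.4,0],[0,0,-0.4,0],[0,0,-0.4,0],[0,0,-0.4,0]]'
python3 ptr.py; python3 -c "
from h import *
c=vision.camera('scene');cv2.imwrite('pics/s3.png',cv2.resize(c['frame'][200:320,240:400,::-1],(800,600),interpolation=cv2.INTER_CUBIC))"
```

```text
time: 6.9
position: [0.5322, 0.0078, 0.3219]
tool_rot: [0.764, 0.645, -0.0, -0.0]
ft_force: [-0.3, 0.4, 0.3]
grip_width: 0.0521
grip_force: 0.0
(np.float64(289.32441471571906), np.float64(293.2190635451505), np.int64(20)) (np.float64(285.61802575107293), np.float64(293.0343347639485), np.int64(18)) px per 10mm [-0.26624131 -2.0716614 ] rise mm 17.890901319952007 [0.53187494 0.00787003 0.32116801]
```

View pics/s3.png

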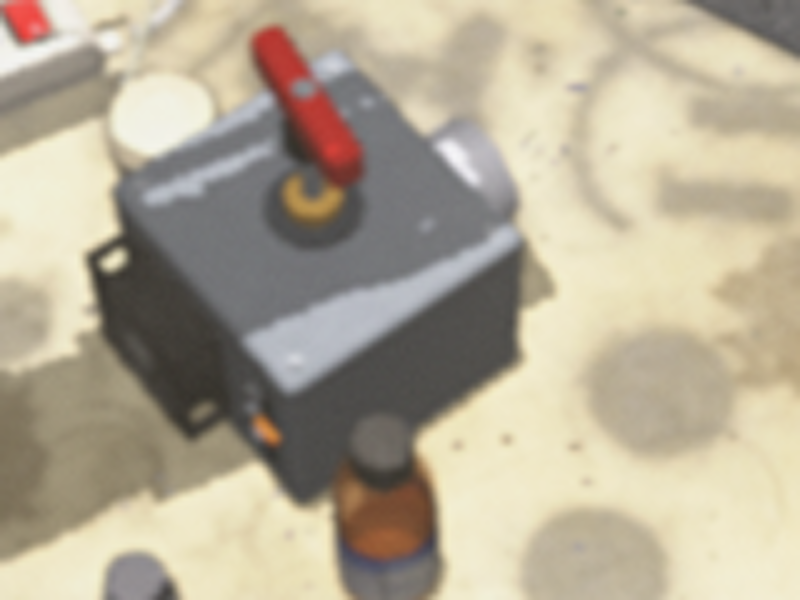

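The pointer at crop pixel (265,430) is at the middle position: measured rise is 18 mm, and that measure also read about 15% low at the known 7.4 mm height. The handle is free, and the jar and bottle haven't moved.

```bash
python3 -c "
from h import *
print(job.hand_in())"
```

```text
the job is handed in; nothing more can be done
None
```

The damper is at its middle click (half open): the rod lifted on the first try with no turning, never went above about 20 mm, the handle was released with the arm clear, and the job was handed in at about 7 s.

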